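Peel the top tray off the clinging stack and hold it out

TASK

A colleague needs an empty tray. Lift the tube carrier out of the top tray by its handle and stand it upright on the open desk; then peel the top tray off the stack by raising one corner first, the far corner staying seated until the rest has let go, so that the trays below stay standing where they are. Finish holding the tray in the gripper, level and still, out to the left and clear of the stack, at least 10 cm above the desk; leave the other things on the desk alone.

Things in the scene. Friction and masses are not known exactly. Their poses are not given: they have to be found in the camera images.
- stack: the four lower trays of a stack of five equal white plastic trays, 220 mm along x, 160 mm along y, corners cut off (40 mm off each side); one loose body of 0.44 kg on the desk. Origin: middle of the lowest underside, z up; x points roughly to the robot's left. The rims stand flush one above the other; the uppermost of these four ends 92 mm above the desk
- tray: the top tray, the one to take: same shape, 38 mm high, about 0.11 kg. Origin: middle of its underside, 72 mm above the desk at the start; axes as the stack's. Its rim, a solid upright band 8 mm thick and 18 mm high, rests flush on the rim below; inside it a 5 mm ledge lies 15.5 mm below the rim's top, then the floor, 3 mm thick. Its body nests in the tray below with 1 mm of play
- corner0 (a point): top of the tray's rim, mid-thickness, in the middle of the upright corner face at its own +x, +y (face 57 mm long, outward normal midway between these axes); corner2 lies diagonally across. Near each corner, below the rim, a snap rib catches in the tray below after 3 mm of free lift and lets go some 3 mm higher, holding with about 2 N
- corner1 (a point): top of the tray's rim, mid-thickness, in the middle of the upright corner face at its own -x, +y (face 57 mm long, outward normal midway between these axes); corner3 lies diagonally across. Raised by one corner face (2 to 3 N), the ribs let go one after the other and the tray hinges on the corner diagonally across, which stays down until the corner is 30 to 40 mm up
- corner2 (a point): top of the tray's rim, mid-thickness, in the middle of the upright corner face at its own -x, -y (face 57 mm long, outward normal midway between these axes); corner0 lies diagonally across. Kept level while it is lifted, or lifted by the middle of a side, the tray brings the lower trays up with it; so tilt it with the rising corner
- corner3 (a point): top of the tray's rim, mid-thickness, in the middle of the upright corner face at its own +x, -y (face 57 mm long, outward normal midway between these axes); corner1 lies diagonally across
- carrier: metal tube carrier with six capped sample tubes fixed in it, 134 mm along x, 74 mm along y, about 0.33 kg, standing inside the top tray. Origin: middle of its underside (75 mm above the desk at the start), z up. The caps end 98 mm above the origin; narrow uprights at both ends carry the handle
- handle: the carrier's handle: a level bar along the carrier's x, 145 mm above the carrier's origin; this point is the middle of the bar, where a black round sleeve, 16 mm thick and 80 mm long, is to be gripped; free space below it down to the caps.
- spray: bystander, to be left alone: spray bottle, 46x59x242 mm; origin at the middle of its underside
- small_vial: bystander, to be left alone: small brown vial, 21 mm across, 45 mm high; origin at the middle of its underside
- carton: bystander, to be left alone: small carton, 30x78x72 mm; origin at the middle of its underside
- meter: bystander, to be left alone: hand-held meter standing on its edge, 28x88x54 mm; origin at the middle of its underside
- well_block: bystander, to be left alone: low block with many holes, 98x162x30 mm; origin at the middle of its underside
- pen_blue: bystander, to be left alone: pen lying on the desk, 145 mm long, 9 mm thick; origin at the middle of its underside

How it is judged:
By the outcome, as a careful person would: the job done as asked, in the order asked, and still so for the second after the job is handed in, while the arm keeps its last pose, push and grip.
It also fails if it takes over 61 s, if anything falls off the work surface, if the arm or the gripper's body presses on something with over 40 N, if the wrist force passes 120 N, or if a joint passes its speed limit or range.

ROBOT

A 7-joint arm with a two-finger parallel gripper is mounted at the origin on a cart in front of the work surface, level with it; the furniture and walls round the work are solid. World frame = base frame: x ahead of the robot, y to its left, z up, the work surface at z = 0. Lengths are in m, angles in rad, forces in N, time in s.
With the tool pointing down it reaches from about 0.4 to 0.85 m from the base axis. Payload 10.4 kg.
Tool frame: the origin (TCP) lies at the very end of the fingers, on their centre line; the grasp point (between the pads) lies 19 mm behind it; z points along the fingers, y is the line along which they close (so a half turn about z gives the same grasp; the last joint's range is limited). The gripper opens to 87 mm and grips with 3 to 60 N. Pads are 19 mm wide; open, the fingers measure 117 mm over their backs; the gripper's body (75 mm by 190 mm) begins 51 mm behind the grasp point.
Start: joints at [-1.146, 0.332, -0.065, 1.46, 0.022, 1.35, -0.088], TCP at [0.271, 0.563, 0.198] pointing down, gripper open.
Joint ranges: [-2.6, 2.6], [-0.5, 2.12], [-1.47, 1.34], [0.16, 2.42], [-1.27, 4.41], [0.06, 2.06], [-2.6, 2.6]. Speed limits (rad/s): [2.22, 2.22, 2.79, 2.79, 3.14, 3.14, 3.14].

INTERFACE

Orientations are given as a unit quaternion [x, y, z, w].
In Python, from bench import r gives the robot as it stands.
- The arm moves only by the tool jog_arm, called after "Emit:" by a JSON object that holds its "fn" and its "kwargs". Schema: {"type":"object","properties":{"moves":{"type":"array","items":{"type":"array","prefixItems":[{"type":"array","items":{"type":"number"},"minItems":3,"maxItems":3},{"type":"number"},{"type":"number"}],"minItems":3,"maxItems":3},"minItems":1,"maxItems":12},"grip_force":{"type":"number"},"only":{"type":"string"},"quiet":{"type":"boolean"},"lines":{"type":"string"}},"required":["moves"],"additionalProperties":false}. moves is a list of rows, 1 to 12 of them, each written [[dx, dy, dz], turn, opening]: dx, dy, dz in m, then a turn about the tool's z in rad, then the finger opening in m; each row is the pose to reach, as a shift and turn from the pose commanded when the call began, along the tool's axes at that moment; what a row does not reach only later rows make up. A row lasts 1/10 s, in which the tool goes at most 0.05 m and 0.15 rad, less where a joint would pass 70% of its speed; a pose out of reach is approached as far as the arm can. The fingers move at their own pace and stop on an object; grip_force is the grip in N (left out, the last holds). Time passes only in rows, so rows that do not move let the fingers close. The tool returns the time, the measured TCP pose, the force, the opening and the grip force at its end. only (a regular expression) keeps the lines of the reply that match it, lines (a string "A,B") keeps lines A to B, and quiet returns only ok. Input that does not fit is refused with a message, and nothing moves.
- r.read_state(): the state, without advancing time (a new reading comes with each control period).
- r.camera(name): name is "side" or "top" or "wrist"; returns a dict with "img" (384x512x3 uint8, red, green, blue), "fx", "fy", "cx", "cy" (pixels), "pose" (4x4, takes a point from camera to world coordinates). Camera axes: x right, y down, z forward; pixel columns grow to the right and rows downward; lengths in m; the calibration is good to about 2 mm. A picture is of the moment at which its call begins. There is no depth.
- r.close_job(): hands the job in; it is judged then, once.
Trained networks look in the newest picture that a camera, given by its name, has taken for a name from the list of things; names that differ only in an ending like _2 or _b are one class to them, and where a whole thing is asked for, a point or a joint stands for the part that bears it (a point fixed in the world has none). Each returns a list of dicts, best first, with "p" (0 to 1); they miss things now and then, are a little off and sometimes report something else, mostly with a low value. They report only what shows in the picture. A call takes as long as a camera call.
- r.recognise(camera, label): "position" ([column, row] as shares, 0 to 1, of the picture: columns of its width, rows of its height, amid what is visible of it).
- r.regions_of(camera, label): "pixels" (384x512 bool, what is visible of it) and "position" ([column, row] as shares, 0 to 1, of the picture: columns of its width, rows of its height, amid what is visible of it).
The state is a dict: "time": time; "joint_positions": joint angles; "joint_vel": joint speeds; "joint_torque": joint torques, N m; "ee_pos": TCP position; "eef_rot": TCP orientation; "ft_force": force on the tool from outside, world axes, zero at the start; "torque": the same for the moment, N m; "width": finger opening in m; "grip_force": force on a finger pad.
Only numpy, scipy, OpenCV 4.12 (cv2) and the standard library are available. Lean on these libraries where they do the work, as an engineer would, in place of code of your own. Each camera call takes 0.05 s, during which the arm holds its last target. There are 200 camera calls.

## Working session

There is one attempt and no reset: what is moved stays moved. The work goes in short steps, Python scripts to look and compute and a tool call to move; the robot and the scene stay as the last step left them, time stands still between calls to the robot, and variables do not carry over. Pictures are saved under pics/ and viewed, at most 10 in all, crops included, and the job is handed in when it is done.

```bash
ls; mkdir -p pics
```

Create h.py:
```python
import numpy as np,cv2
from bench import r
from scipy.spatial.transform import Rotation as R
def ray(c,uv):
    P=np.array(c["pose"]);d=P[:3,:3]@np.array([(uv[0]-c["cx"])/c["fx"],(uv[1]-c["cy"])/c["fy"],1.]);return P[:3,3],d/np.linalg.norm(d)
def atz(c,uv,z):
    o,d=ray(c,uv);return o+d*(z-o[2])/d[2]
def proj(c,p):
    P=np.array(c["pose"]);q=P[:3,:3].T@(np.asarray(p)-P[:3,3]);return np.array([c["fx"]*q[0]/q[2]+c["cx"],c["fy"]*q[1]/q[2]+c["cy"]])
def tri(rs):
    A=sum(np.eye(3)-np.outer(d,d) for o,d in rs);b=sum((np.eye(3)-np.outer(d,d))@o for o,d in rs);return np.linalg.solve(A,b)
def px(d): return np.array(d["position"])*[512,384]
def save(c,n): cv2.imwrite("pics/"+n,c["img"][:,:,::-1])
```

Run:
```python
from h import *
np.set_printoptions(precision=3,suppress=True)
s=r.read_state();print(s["ee_pos"],s["eef_rot"],s["width"],s["time"])
C={}
for n in("top","side"):
    C[n]=r.camera(n);print(n,np.array(C[n]["pose"]),C[n]["fx"])
cv2.imwrite("pics/a.png",np.vstack([C["top"]["img"],C["side"]["img"]])[:,:,::-1][:, :])
for l in "handle corner0 corner1 corner2 corner3 tray carrier stack spray small_vial carton meter well_block pen_blue".split():
    rs=[]
    for n in C:
        for d in r.recognise(n,l)[:2]: print(l,n,round(d["p"],2),px(d).round(1), atz(C[n],px(d),{"h":.22,"c":.11}.get(l[0],.03)))
        q=r.recognise(n,l)
        if q: rs.append(ray(C[n],px(q[0])))
    if len(rs)==2: print("  tri",tri(rs))
```

```text
pics
[0.27  0.563 0.197] [ 0.222  0.975 -0.001 -0.   ] 0.08735116780891929 0.0
top [[-0.005 -0.995  0.098  0.453]
 [-1.     0.005  0.003  0.15 ]
 [-0.003 -0.098 -0.995  1.439]
 [ 0.     0.     0.     1.   ]] 366.0054480385559
side [[-0.989 -0.041  0.141  0.401]
 [-0.146  0.391 -0.909  1.323]
 [-0.018 -0.919 -0.393  0.664]
 [ 0.     0.     0.     1.   ]] 437.78721366129474
handle top 0.47 [313.  205.1] [ 0.536 -0.04   0.22 ]
handle side 0.55 [285.3 161.1] [ 0.518 -0.067  0.22 ]
  tri [ 0.526 -0.039  0.229]
corner0 top 0.76 [306.7 198.8] [ 0.567 -0.035  0.11 ]
corner0 side 0.81 [267.1 205.2] [0.565 0.053 0.11 ]
  tri [ 0.574 -0.04   0.069]
corner1 top 0.76 [306.7 198.8] [ 0.567 -0.035  0.11 ]
corner1 side 0.81 [267.1 205.2] [0.565 0.053 0.11 ]
  tri [ 0.574 -0.04   0.069]
corner2 top 0.76 [306.7 198.8] [ 0.567 -0.035  0.11 ]
corner2 side 0.81 [267.1 205.2] [0.565 0.053 0.11 ]
  tri [ 0.574 -0.04   0.069]
corner3 top 0.76 [306.7 198.8] [ 0.567 -0.035  0.11 ]
corner3 side 0.81 [267.1 205.2] [0.565 0.053 0.11 ]
  tri [ 0.574 -0.04   0.069]
tray top 0.73 [306.2 200.5] [ 0.567 -0.044  0.03 
[... 427 characters left out ...]
arton side 0.62 [200.9 244.8] [0.706 0.334 0.11 ]
  tri [0.742 0.207 0.039]
meter top 0.54 [155.3 210. ] [0.533 0.538 0.03 ]
meter side 0.94 [257.5 330.2] [0.524 0.558 0.03 ]
  tri [0.53  0.541 0.016]
well_block top 0.91 [186.9 179.7] [0.651 0.418 0.03 ]
well_block top 0.51 [305.1 198.6] [ 0.575 -0.04   0.03 ]
well_block side 0.56 [213.  300.9] [0.646 0.464 0.03 ]
well_block side 0.4 [282.3 188.7] [ 0.548 -0.301  0.03 ]
  tri [ 0.656  0.424 -0.   ]
pen_blue top 0.48 [310.7 199.9] [ 0.569 -0.061  0.03 ]
pen_blue top 0.41 [356.  246.5] [ 0.39 -0.23  0.03]
pen_blue side 0.43 [312.6 202. ] [ 0.425 -0.177  0.03 ]
pen_blue side 0.31 [272.1 208.3] [ 0.567 -0.104  0.03 ]
  tri [ 0.493 -0.05   0.09 ]
```

View pics/a.png

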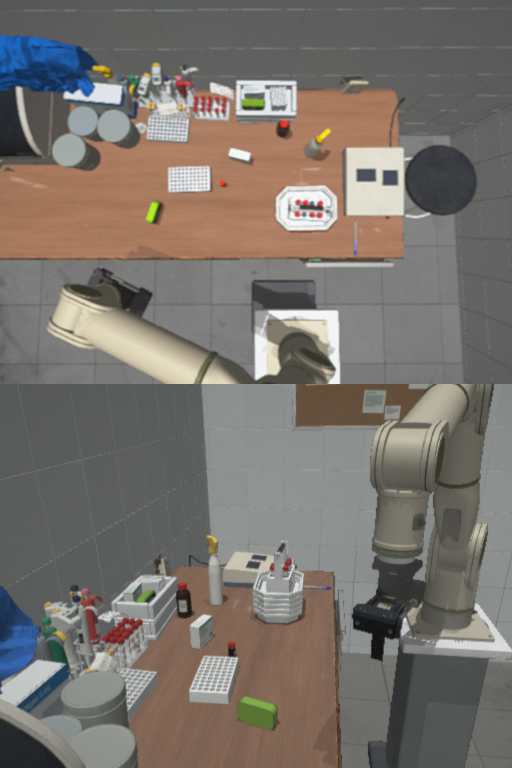

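Run:
```python
from h import *
np.set_printoptions(precision=3,suppress=True)
a=[]
for n,b in(("top",(240,140,390,252)),("side",(190,120,340,232))):
    c=r.camera(n);x0,y0,x1,y1=b
    a.append(cv2.resize(c["img"][y0:y1,x0:x1],None,fx=5,fy=5,interpolation=cv2.INTER_CUBIC)[:300*2])
    for l in("handle","tray","carrier"):
        q=r.regions_of(n,l)
        for d in q[:1]:
            m=d["pixels"].astype(np.uint8);print(n,l,d["p"],m.sum(),cv2.minAreaRect(cv2.findNonZero(m)))
            if n=="top":
                pts=[atz(c,p,{"handle":.22,"tray":.11,"carrier":.17}[l])[:2] for p in cv2.findNonZero(m)[:,0].astype(float)]
                print(cv2.minAreaRect(np.array(pts,np.float32)*1000))
cv2.imwrite("pics/b.png",a[0][:,:,::-1]);cv2.imwrite("pics/c.png",a[1][:,:,::-1])
```

```text
top tray 0.85 1536 ((307.0, 207.5), (43.0, 60.0), 90.0)
((535.640625, -35.112754821777344), (217.7348175048828, 156.46676635742188), 89.71981811523438)
side handle 0.3 1916 ((213.94119262695312, 295.7353210449219), (42.44373321533203, 52.872764587402344), 14.03624439239502)
side tray 0.64 678 ((278.0328063964844, 200.1393585205078), (49.34197998046875, 28.518760681152344), 5.19442892074585)
side carrier 0.77 1047 ((282.09405517578125, 183.05941772460938), (26.6669979095459, 52.43846130371094), 5.710593223571777)
```

View pics/b.png

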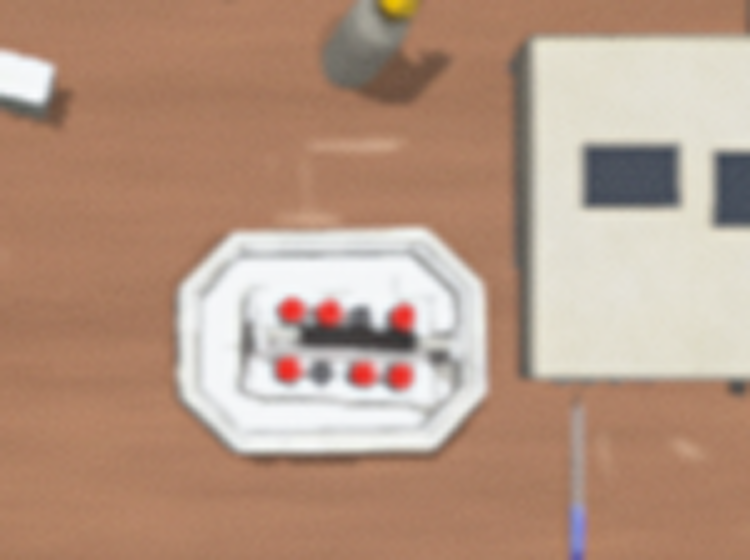

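The crop shows the black sleeve at about crop px (358,337), i.e. full-image (311.7,207.4), which puts the handle near (0.528,-0.036,0.22). The bar lies about 3.5° off world y. The stack's near-left corner is corner0, and the desk to the left is open.

Emit:
{"fn": "jog_arm", "kwargs": {"moves": [[[0,0,-0.05],0,0.087],[[0,0,-0.1],0.1,0.087],[[-0.49,-0.43,-0.1],1.18,0.06],[[-0.49,-0.43,-0.1],1.18,0.06],[[-0.49,-0.43,-0.1],1.18,0.06],[[-0.49,-0.43,-0.1],1.18,0.06],[[-0.49,-0.43,-0.1],1.18,0.06],[[-0.49,-0.43,-0.1],1.18,0.06],[[-0.49,-0.43,-0.1],1.18,0.06],[[-0.49,-0.43,-0.1],1.18,0.06],[[-0.49,-0.43,-0.1],1.18,0.06],[[-0.49,-0.43,-0.1],1.18,0.06]], "grip_force": 30}}

```text
time: 4.5
ee_pos: [0.467, 0.1014, 0.2981]
eef_rot: [0.727, 0.687, 0.001, -0.0]
ft_force: [1.4, 0.8, -0.2]
width: 0.0599
grip_force: 0.0
```

Emit:
{"fn": "jog_arm", "kwargs": {"moves": [[[-0.134,0.069,0],0,0.06],[[-0.134,0.069,0],0,0.06],[[-0.134,0.069,0],0,0.06],[[-0.134,0.069,0],0,0.06],[[-0.134,0.069,0],0,0.06],[[-0.134,0.069,0],0,0.06]]}}

```text
time: 5.1
ee_pos: [0.5277, -0.033, 0.2977]
eef_rot: [0.726, 0.687, 0.0, -0.0]
ft_force: [-0.4, 0.3, 0.5]
width: 0.0599
grip_force: 0.0
```

Run:
```python
from h import *
np.set_printoptions(precision=3,suppress=True)
c=r.camera("wrist");save(c,"w1.png")
print(r.read_state()["ee_pos"],np.array(c["pose"]))
for q in r.recognise("wrist","handle")[:2]: print(q["p"],px(q),atz(c,px(q),.22))
print(proj(c,[.528,-.036,.22]))
```

```text
[ 0.528 -0.033  0.298] [[ 0.999 -0.053 -0.013  0.532]
 [-0.055 -0.967 -0.247  0.035]
 [ 0.     0.248 -0.969  0.485]
 [ 0.     0.     0.     1.   ]]
0.62 [260.608 180.096] [ 0.53  -0.024  0.22 ]
[259.253 194.107]
```

View pics/w1.png

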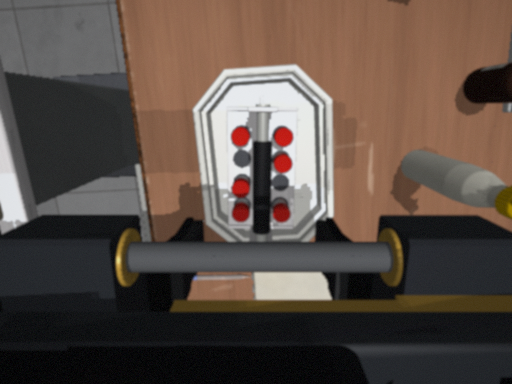

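The wrist view shows the sleeve running from (262,140) to (261,233), so its middle is near (0.530,-0.030). The tool is aligned with the bar, so I'll descend.

Emit:
{"fn": "jog_arm", "kwargs": {"moves": [[[0.003,0.002,0.04],0,0.06],[[0.003,0.002,0.07],0,0.06],[[0.003,0.002,0.09],0,0.06],[[0.003,0.002,0.098],0,0.06],[[0.003,0.002,0.098],0,0.06],[[0.003,0.002,0.098],0,0],[[0.003,0.002,0.098],0,0],[[0.003,0.002,0.098],0,0],[[0.003,0.002,0.098],0,0],[[0.003,0.002,0.098],0,0],[[0.003,0.002,0.098],0,0]], "grip_force": 35}}

```text
time: 6.3
ee_pos: [0.53, -0.0314, 0.1998]
eef_rot: [0.727, 0.687, 0.0, 0.0]
ft_force: [-0.1, -0.7, -1.1]
width: 0.0194
grip_force: 0.0
```

Emit:
{"fn": "jog_arm", "kwargs": {"moves": [[[0,0,0],0,0],[[0,0,0],0,0],[[0,0,0],0,0],[[0,0,-0.005],0,0],[[0,0,-0.015],0,0],[[0,0,-0.03],0,0],[[0,0,-0.05],0,0],[[0,0,-0.07],0,0],[[0,0,-0.09],0,0],[[0,0,-0.1],0,0]]}}

```text
time: 7.3
ee_pos: [0.5304, -0.0315, 0.3016]
eef_rot: [0.727, 0.687, 0.001, 0.0]
ft_force: [0.0, 0.5, -0.1]
width: 0.0004
grip_force: 0.0
```

Run:
```python
from h import *
c=r.camera("wrist");d=r.camera("side");
cv2.imwrite("pics/d.png",np.hstack([cv2.resize(c["img"],(400,300)),cv2.resize(d["img"][100:250,180:380],(400,300),interpolation=2)])[:,:,::-1])
```

```text
(no output)
```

View pics/d.png

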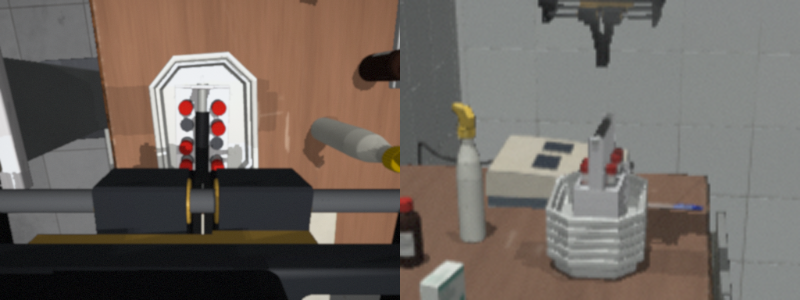

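Run:
```python
from h import *
c=r.camera("side");s=r.read_state();print(s["time"],proj(c,s["ee_pos"]))
for z in(.2,.21,.22,.23): print(z,proj(c,[.53,-.03,z]),proj(c,[.53,.04,z]),proj(c,[.53,-.1,z]))
a=c["img"][120:200,240:320];cv2.imwrite("pics/e.png",cv2.resize(a,None,fx=7,fy=7,interpolation=cv2.INTER_CUBIC)[:,:,::-1])
```

```text
7.45 [280.6666021  140.37195022]
0.2 [280.54402583 170.27754926] [278.38997836 177.51655507] [282.51454559 163.65531639]
0.21 [280.55524913 167.36331467] [278.39551474 174.48709135] [282.53048602 160.84809387]
0.22 [280.56653444 164.43297952] [278.40108314 171.44010651] [282.54651074 158.02602622]
0.23 [280.57788227 161.48641002] [278.40668384 168.37544813] [282.56262043 155.18899537]
```

View pics/e.png

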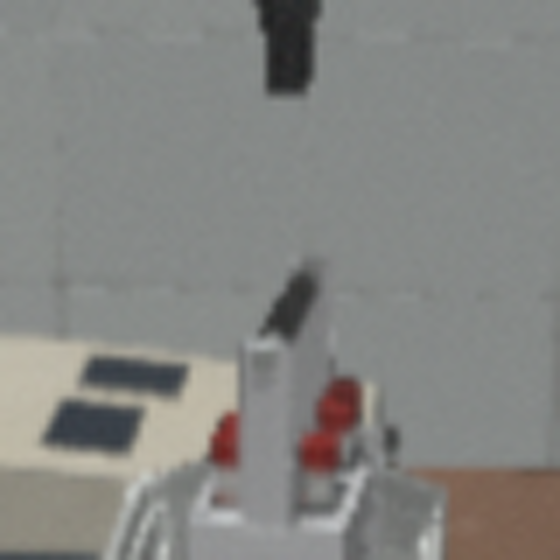

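The closed fingertips show at about (281,133.6) but the TCP projects to (280.7,140.4), so the tips sit about 20 mm higher than assumed and the fingers closed above the bar. The carrier hasn't moved, so I'll retry lower, with the tips still above the caps.

Emit:
{"fn": "jog_arm", "kwargs": {"moves": [[[0,0,0],0,0.05],[[0,0,0],0,0.05],[[0,0,0],0,0.05],[[0,0,0],0,0.05],[[0,0,0],0,0.05],[[0,0,0],0,0.05],[[0,0,0],0,0.05],[[0,0,0.04],0,0.05],[[0,0,0.08],0,0.05],[[0,0,0.105],0,0.05],[[0,0,0.118],0,0.05],[[0,0,0.118],0,0.05]]}}

```text
time: 8.65
ee_pos: [0.5293, -0.0314, 0.1806]
eef_rot: [0.727, 0.687, -0.001, -0.001]
ft_force: [0.2, -1.1, 0.3]
width: 0.0499
grip_force: 0.0
```

Run:
```python
from h import *
c=r.camera("side");s=r.read_state();print(s["ee_pos"],s["width"],s["ft_force"],proj(c,s["ee_pos"]))
a=c["img"][120:200,240:320];cv2.imwrite("pics/f.png",cv2.resize(a,None,fx=7,fy=7,interpolation=cv2.INTER_CUBIC)[:,:,::-1])
```

```text
[ 0.53011247 -0.03144931  0.18209493] 0.04995986679315045 [-0.45525793 -0.31445028  0.04112691] [280.53233342 175.30748211]
```

View pics/f.png

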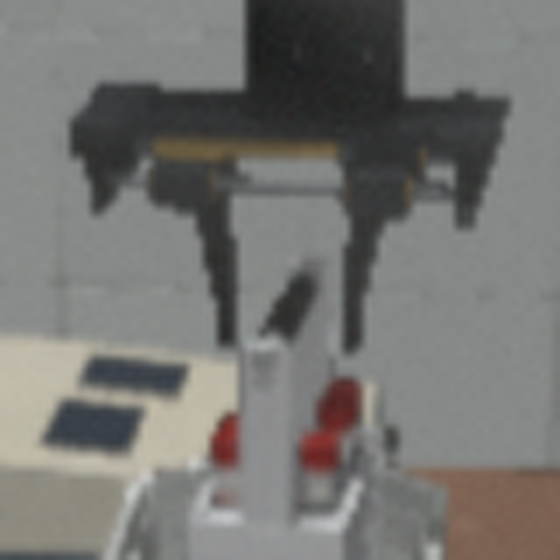

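The open tips show at row 169.7 and the TCP projects to row 175.3, so the tips are really at z≈0.20, the correct height for the sleeve. I'll use a tip offset of about +19 mm from here on, and close now.

Emit:
{"fn": "jog_arm", "kwargs": {"moves": [[[0,0,0],0,0],[[0,0,0],0,0],[[0,0,0],0,0],[[0,0,0],0,0],[[0,0,0],0,0],[[0,0,0],0,0],[[0,0,0],0,0],[[0,0,0],0,0]], "grip_force": 35}}

```text
time: 9.5
ee_pos: [0.53, -0.0314, 0.1819]
eef_rot: [0.727, 0.687, 0.0, -0.0]
ft_force: [-1.6, 0.4, 3.0]
width: 0.0151
grip_force: 35.0
```

Emit:
{"fn": "jog_arm", "kwargs": {"moves": [[[0,0,-0.005],0,0],[[0,0,-0.015],0,0],[[0,0,-0.03],0,0],[[0,0,-0.05],0,0],[[0,0,-0.07],0,0],[[0,0,-0.08],0,0],[[0.015,-0.004,-0.08],0,0],[[0.04,-0.011,-0.08],0,0],[[0.07,-0.02,-0.08],0,0],[[0.105,-0.029,-0.08],0,0],[[0.14,-0.039,-0.08],0,0],[[0.175,-0.049,-0.08],0,0]]}}

```text
time: 10.7
ee_pos: [0.4904, 0.1473, 0.2617]
eef_rot: [0.727, 0.687, -0.0, -0.0]
ft_force: [0.1, 0.1, -2.7]
width: 0.015
grip_force: 35.0
```

Emit:
{"fn": "jog_arm", "kwargs": {"moves": [[[0.035,-0.01,0],0,0],[[0.07,-0.02,0],0,0],[[0.105,-0.029,0],0,0],[[0.14,-0.039,0],0,0],[[0.17,-0.047,0],0,0],[[0.195,-0.054,0],0,0],[[0.215,-0.06,0],0,0],[[0.225,-0.063,0],0,0],[[0.23,-0.064,0],0,0],[[0.23,-0.064,0],0,0]]}}

```text
time: 11.7
ee_pos: [0.4404, 0.3791, 0.2616]
eef_rot: [0.727, 0.687, -0.0, 0.0]
ft_force: [0.6, -0.0, -3.5]
width: 0.0147
grip_force: 35.0
```

Emit:
{"fn": "jog_arm", "kwargs": {"moves": [[[0,0,0],0,0],[[0,0,0.03],0,0],[[0,0,0.07],0,0],[[0,0,0.105],0,0],[[0,0,0.13],0,0],[[0,0,0.143],0,0],[[0,0,0.148],0,0],[[0,0,0.151],0,0],[[0,0,0.154],0,0],[[0,0,0.154],0,0]]}}

```text
time: 12.7
ee_pos: [0.4406, 0.3796, 0.1084]
eef_rot: [0.727, 0.687, 0.001, -0.0]
ft_force: [-1.0, -1.0, -3.0]
width: 0.0146
grip_force: 35.0
```

Run:
```python
from h import *
c=r.camera("side");s=r.read_state();print(s["ee_pos"],s["ft_force"])
t=r.camera("top")
cv2.imwrite("pics/g.png",np.hstack([cv2.resize(c["img"][120:345,200:350],(400,600),interpolation=2),cv2.resize(t["img"][120:270,140:240],(400,600),interpolation=2)])[:,:,::-1])
for n,k in(("top",t),("side",c)):
    q=r.regions_of(n,"tray")
    for d in q[:1]:
        m=d["pixels"].astype(np.uint8);print(n,d["p"],m.sum(),px(d),atz(k,px(d),.11),cv2.minAreaRect(np.array([atz(k,p,.11)[:2] for p in cv2.findNonZero(m)[:,0].astype(float)],np.float32)*1000))
```

```text
[0.44060249 0.37968723 0.10854303] [ 0.07505566 -0.15438915 -3.49578523]
top 0.84 2401 [306.3808 207.5904] [ 0.53486627 -0.03322293  0.11      ] ((535.6398315429688, -35.26097106933594), (218.07354736328125, 156.46676635742188), 89.71981811523438)
side 0.82 747 [271.7184 197.2992] [ 0.55752998 -0.0139335   0.11      ] ((552.79248046875, -16.002944946289062), (131.16529846191406, 229.0685272216797), 4.009454250335693)
```

View pics/g.png

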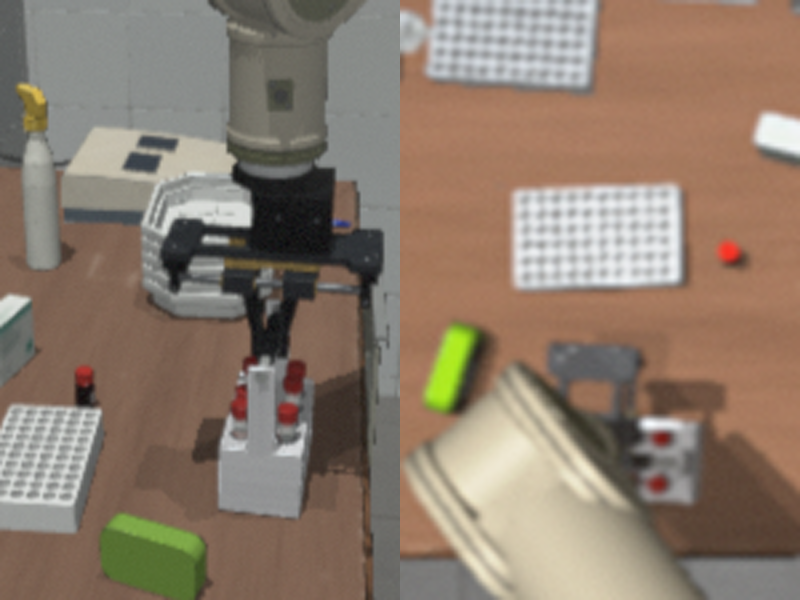

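The carrier hangs upright just above the open desk, with its base around (260,505) in the left half and clear of the meter and well block. I'll set it down.

Emit:
{"fn": "jog_arm", "kwargs": {"moves": [[[0,0,0.001],0,0],[[0,0,0.002],0,0],[[0,0,0.003],0,0],[[0,0,0.003],0,0]]}}

```text
time: 13.3
ee_pos: [0.4409, 0.3797, 0.1069]
eef_rot: [0.727, 0.687, 0.001, -0.0]
ft_force: [-4.0, -4.9, 14.5]
width: 0.0147
grip_force: 35.0
```

Emit:
{"fn": "jog_arm", "kwargs": {"moves": [[[0,0,-0.0015],0,0],[[0,0,-0.0015],0,0],[[0,0,-0.0015],0,0.05],[[0,0,-0.0015],0,0.05],[[0,0,-0.0015],0,0.05],[[0,0,-0.0015],0,0.05],[[0,0,-0.0015],0,0.05],[[0,0,-0.0015],0,0.05],[[0,0,-0.0015],0,0.05],[[0,0,-0.04],0,0.05],[[0,0,-0.08],0,0.05],[[0,0,-0.12],0,0.05]]}}

```text
time: 14.5
ee_pos: [0.44, 0.3791, 0.2262]
eef_rot: [0.727, 0.687, -0.0, 0.0]
ft_force: [0.8, 0.7, -0.3]
width: 0.0504
grip_force: 0.0
```

Emit:
{"fn": "jog_arm", "kwargs": {"moves": [[[-0.04,0.007,-0.02],0.1,0.04],[[-0.32,0.058,0],0.73,0.04],[[-0.324,0.058,0],0.73,0.04],[[-0.324,0.058,0],0.73,0.04],[[-0.324,0.058,0],0.73,0.04],[[-0.324,0.058,0],0.73,0.04],[[-0.324,0.058,0],0.73,0.04],[[-0.324,0.058,0],0.73,0.04],[[-0.324,0.058,0],0.73,0.04],[[-0.324,0.058,0],0.73,0.04],[[-0.324,0.058,0],0.73,0.04]], "grip_force": 6}}

```text
time: 15.6
ee_pos: [0.4796, 0.054, 0.2247]
eef_rot: [0.924, 0.383, -0.0, -0.0]
ft_force: [0.3, 0.1, 0.6]
width: 0.0403
grip_force: 0.0
```

Run:
```python
from h import *
s=r.read_state();print(s["joint_positions"],R.from_quat(s["eef_rot"]).as_matrix().round(3))
c=r.camera("wrist");t=r.camera("top")
print(proj(c,[.479,.052,.11]),proj(c,s["ee_pos"]))
for n,k in(("top",t),("wrist",c)):
    for q in r.regions_of(n,"carrier")[:1]: print(n,q["p"],px(q),atz(k,px(q),.07))
cv2.circle(c["img"],tuple(int(v) for v in proj(c,[.479,.052,.11])),2,(255,0,0),-1)
cv2.imwrite("pics/k.png",np.hstack([c["img"],cv2.resize(t["img"][90:270,140:380],(288,216)).repeat(1,0) if 0 else np.vstack([cv2.resize(t["img"][90:270,140:380],(280,210)),np.zeros((174,280,3),np.uint8)])])[:,:,::-1])
```

```text
[-0.72728779 -0.02316543  0.51831983  1.80697623  0.01170512  1.35487058
 -0.99623111] [[ 0.707  0.708 -0.   ]
 [ 0.708 -0.707  0.   ]
 [-0.    -0.    -1.   ]]
[260.51902002 182.9341891 ] [259.91080861 221.86599157]
top 0.87 [193.792  234.0096] [0.44104195 0.38177054 0.07      ]
wrist 0.6 [43.6224 21.504 ] [0.43688142 0.30818082 0.07      ]
```

View pics/k.png

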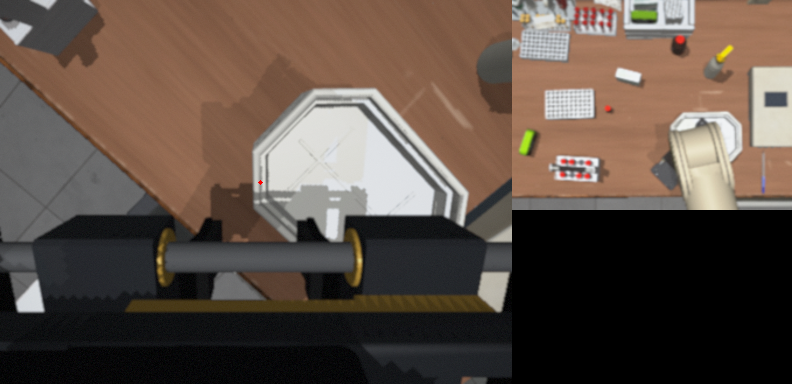

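The wrist view shows the tray empty, and the projected corner0 (red dot, (260,183)) sits on the middle of the rim band of the near-left face, which is parallel to the pads. The carrier stands at (0.441,0.382). I'll descend over the rim.

Emit:
{"fn": "jog_arm", "kwargs": {"moves": [[[0.001,0,0.04],0,0.04],[[0.001,0,0.08],0,0.04],[[0.001,0,0.11],0,0.04],[[0.001,0,0.125],0,0.04],[[0.001,0,0.133],0,0.04],[[0.001,0,0.138],0,0.04],[[0.001,0,0.142],0,0.04],[[0.001,0,0.144],0,0.04],[[0.001,0,0.144],0,0.04]]}}

```text
time: 16.7
ee_pos: [0.4807, 0.0534, 0.0811]
eef_rot: [0.924, 0.382, 0.0, -0.0]
ft_force: [1.1, 0.5, 0.4]
width: 0.04
grip_force: 0.0
```

Emit:
{"fn": "jog_arm", "kwargs": {"moves": [[[0,0,0.001],0,0.04],[[0,0,0.002],0,0.04],[[0,0,0.003],0,0.04],[[0,0,0.003],0,0.04]]}}

```text
time: 17.1
ee_pos: [0.4804, 0.0533, 0.0777]
eef_rot: [0.924, 0.382, -0.0, -0.0]
ft_force: [-0.4, -0.5, -0.3]
width: 0.0403
grip_force: 0.0
```

Run:
```python
from h import *
print(r.read_state()["ft_force"],r.read_state()["ee_pos"])
```

```text
[-0.35360192 -0.53678089 -0.31977256] [0.48036453 0.05327085 0.07768189]
```

Emit:
{"fn": "jog_arm", "kwargs": {"moves": [[[0,0,0.003],0,0],[[0,0,0.003],0,0],[[0,0,0.003],0,0],[[0,0,0.003],0,0],[[0,0,0.003],0,0],[[0,0,0.003],0,0],[[0,0,0.003],0,0],[[0,0,0.003],0,0],[[0,0,0.003],0,0]], "grip_force": 7}}

```text
time: 18.0
ee_pos: [0.4804, 0.0535, 0.0747]
eef_rot: [0.924, 0.382, 0.0, -0.0]
ft_force: [-1.8, 2.8, 0.4]
width: 0.0082
grip_force: 7.0
```

Emit:
{"fn": "jog_arm", "kwargs": {"moves": [[[0,-0.001,0],0,0],[[0,-0.001,-0.002],0,0],[[0,-0.001,-0.004],0,0],[[0,-0.001,-0.006],0,0],[[0,-0.001,-0.008],0,0],[[0,-0.001,-0.01],0,0],[[0,-0.001,-0.012],0,0],[[0,-0.001,-0.012],0,0]]}}

```text
time: 18.8
ee_pos: [0.4799, 0.0542, 0.0871]
eef_rot: [0.924, 0.382, 0.0, -0.0]
ft_force: [-0.4, -1.3, -0.9]
width: 0.0082
grip_force: 7.1
```

Run:
```python
from h import *
s=r.read_state();print(s["ee_pos"],s["ft_force"],s["torque"],s["width"])
t=r.camera("side")
for l in("tray","stack"):
    for q in r.regions_of("side",l)[:1]:
        ys,xs=np.nonzero(q["pixels"]);print(l,q["p"],xs.min(),xs.max(),ys.min(),ys.max())
cv2.imwrite("pics/m.png",cv2.resize(t["img"][140:250,225:335],(600,600),interpolation=2)[:,:,::-1])
```

```text
[0.47988613 0.05424512 0.0870845 ] [-0.43608527 -1.27019576 -0.92292182] [0.03080356 0.085212   0.02134288] 0.00816800180325245
stack 0.98 253 302 206 238
```

View pics/m.png

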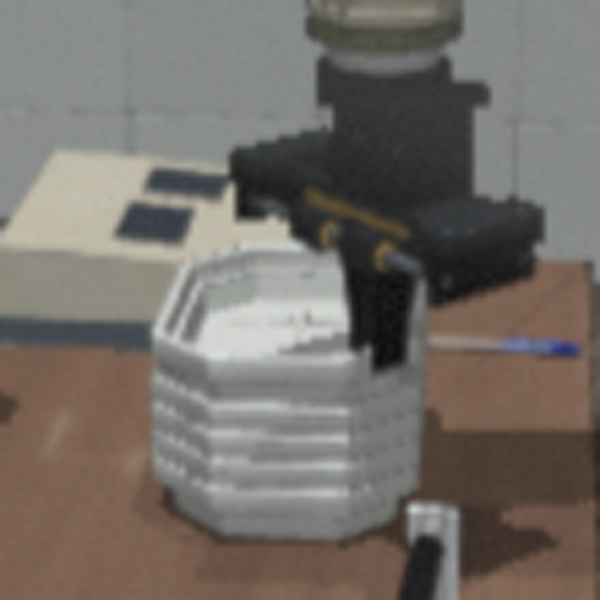

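Run:
```python
from h import *
c=r.camera("side")
f=lambda p:((proj(c,p)-[225,140])*600/110).round(0)
for z in(.11,.122): print(z,"L",f([.576,.075,z]),"R",f([.496,.075,z]),"R2",f([.456,.035,z]),"c0 lower edge R",f([.496,.075,z-.018]),"L",f([.576,.075,z-.018]))
print("tip",f([.476,.058,.107]),f([.476,.058,.097]), "base",f([.496,.075,0.0]),f([.576,.075,0.0]))
```

```text
0.11 L [205. 370.] R [344. 376.] R2 [418. 351.] c0 lower edge R [344. 404.] L [206. 398.]
0.122 L [205. 351.] R [344. 356.] R2 [418. 332.] c0 lower edge R [344. 385.] L [205. 379.]
tip [381. 370.] [381. 386.] base [342. 546.] [208. 539.]
```

The picture shows the tray's left rim edge at (350,352) on the right, where a seated tray would give row 376. On the left it is at (207,360) against 370. So corner0 is rising and the tray tilting, while the stack's base stays put. I'll keep going.

Emit:
{"fn": "jog_arm", "kwargs": {"moves": [[[0,0,-0.003],0,0],[[0,0.001,-0.006],0,0],[[0,0.001,-0.009],0,0],[[0,0.001,-0.012],0,0],[[0,0.002,-0.015],0,0],[[0,0.002,-0.018],0,0],[[0,0.003,-0.021],0,0],[[0,0.003,-0.024],0,0],[[0,0.004,-0.027],0,0],[[0,0.004,-0.03],0,0],[[0,0.004,-0.03],0,0]]}}

```text
time: 20.1
ee_pos: [0.4828, 0.0512, 0.1171]
eef_rot: [0.924, 0.382, 0.0, -0.0]
ft_force: [-0.4, -0.4, -0.8]
width: 0.009
grip_force: 7.3
```

Run:
```python
from h import *
s=r.read_state();print(s["torque"],s["width"])
c=r.camera("side")
for q in r.regions_of("side","stack")[:1]+r.regions_of("side","tray")[:1]:
        ys,xs=np.nonzero(q["pixels"]);print(q["p"],xs.min(),xs.max(),ys.min(),ys.max())
cv2.imwrite("pics/n.png",cv2.resize(c["img"][140:250,225:335],(600,600),interpolation=2)[:,:,::-1])
```

```text
[-0.02864168  0.17203697  0.0288987 ] 0.00903889117696174
0.95 253 303 195 238
0.88 252 302 184 207
```

Emit:
{"fn": "jog_arm", "kwargs": {"moves": [[[0,0,-0.003],0,0],[[0,0.001,-0.006],0,0],[[0,0.001,-0.009],0,0],[[0,0.001,-0.012],0,0],[[0,0.002,-0.015],0,0],[[0,0.002,-0.018],0,0],[[0,0.002,-0.021],0,0],[[0,0.002,-0.024],0,0],[[0,0.002,-0.024],0,0]]}}

```text
time: 21.15
ee_pos: [0.4842, 0.0498, 0.1412]
eef_rot: [0.924, 0.382, 0.0, -0.0]
ft_force: [0.1, 0.1, -0.1]
width: 0.0096
grip_force: 7.3
```

Run:
```python
from h import *
s=r.read_state();print(s["ft_force"],s["torque"],s["width"])
c=r.camera("side")
for q in r.regions_of("side","stack")[:1]+r.regions_of("side","tray")[:1]:
        m=q["pixels"];ys,xs=np.nonzero(m);print(q["p"],xs.min(),xs.max(),ys.min(),ys.max());print([(x,np.nonzero(m[:,x])[0].min(),np.nonzero(m[:,x])[0].max()) for x in range(xs.min(),xs.max()+1,6)])
print(proj(c,[.593,-.122,.11]),proj(c,[.616,-.07,.11]),proj(c,[.616,.035,.11]))
```

```text
[ 0.12036584  0.1052031  -0.05289552] [ 0.05358122  0.16519736 -0.0412017 ] 0.009581955096369797
0.78 253 303 194 238
[(253, np.int64(207), np.int64(225)), (259, np.int64(200), np.int64(233)), (265, np.int64(202), np.int64(236)), (271, np.int64(202), np.int64(237)), (277, np.int64(202), np.int64(238)), (283, np.int64(201), np.int64(238)), (289, np.int64(200), np.int64(237)), (295, np.int64(198), np.int64(234)), (301, np.int64(194), np.int64(227))]
0.66 252 302 178 201
[(252, np.int64(189), np.int64(193)), (258, np.int64(183), np.int64(200)), (264, np.int64(182), np.int64(201)), (270, np.int64(180), np.int64(200)), (276, np.int64(180), np.int64(200)), (282, np.int64(178), np.int64(200)), (288, np.int64(186), np.int64(199)), (294, np.int64(192), np.int64(197)), (300, np.int64(182), np.int64(187))]
[265.28029036 185.40357149] [256.75968513 190.49468156] [252.04680359 202.31499111]
```

Emit:
{"fn": "jog_arm", "kwargs": {"moves": [[[0,0,-0.005],0,0],[[0,0,-0.01],0,0],[[0,0,-0.02],0,0],[[0,0,-0.03],0,0],[[0,0,-0.045],0,0],[[0,0,-0.06],0,0],[[0,0,-0.08],0,0],[[0,0,-0.1],0,0],[[0,0,-0.12],0,0],[[0,0,-0.13],0,0],[[0,0,-0.13],0,0]]}}

```text
time: 22.4
ee_pos: [0.4846, 0.0498, 0.2722]
eef_rot: [0.924, 0.382, 0.001, -0.0]
ft_force: [0.1, 0.0, -1.3]
width: 0.011
grip_force: 7.5
```

Emit:
{"fn": "jog_arm", "kwargs": {"moves": [[[0,0,0],0,0],[[0,0,0],0,0],[[0,0,0],0,0],[[0,0,0],0,0],[[0,0,0],0,0]], "grip_force": 60}}

```text
time: 22.9
ee_pos: [0.4838, 0.0497, 0.2705]
eef_rot: [0.924, 0.382, -0.0, -0.0]
ft_force: [0.5, 0.1, -1.0]
width: 0.0071
grip_force: 58.4
```

Run:
```python
from h import *
s=r.read_state();print(s["ft_force"],s["torque"],s["width"])
c=r.camera("side")
for l in("stack","tray"):
  for q in r.regions_of("side",l)[:1]:
        m=q["pixels"];ys,xs=np.nonzero(m);print(l,q["p"],xs.min(),xs.max(),ys.min(),ys.max());print([(x,np.nonzero(m[:,x])[0].min(),np.nonzero(m[:,x])[0].max()) for x in range(xs.min(),xs.max()+1,6)])
```

```text
[ 0.49461971  0.13443698 -1.04603308] [-0.03572514  0.19215564  0.03682387] 0.007055452507581489
stack 0.73 253 304 190 238
[(253, np.int64(208), np.int64(217)), (259, np.int64(194), np.int64(233)), (265, np.int64(191), np.int64(236)), (271, np.int64(190), np.int64(237)), (277, np.int64(190), np.int64(238)), (283, np.int64(190), np.int64(238)), (289, np.int64(190), np.int64(238)), (295, np.int64(191), np.int64(236)), (301, np.int64(194), np.int64(228))]
tray 0.92 251 305 141 161
[(251, np.int64(150), np.int64(153)), (257, np.int64(145), np.int64(161)), (263, np.int64(143), np.int64(161)), (269, np.int64(143), np.int64(161)), (275, np.int64(142), np.int64(161)), (281, np.int64(142), np.int64(161)), (287, np.int64(142), np.int64(161)), (293, np.int64(148), np.int64(161)), (299, np.int64(144), np.int64(157)), (305, np.int64(145), np.int64(145))]
```

Emit:
{"fn": "jog_arm", "kwargs": {"moves": [[[0.005,-0.002,0],0,0],[[0.015,-0.007,0],0,0],[[0.03,-0.014,0],0,0],[[0.05,-0.023,0],0,0],[[0.075,-0.035,0],0,0],[[0.1,-0.047,0],0,0],[[0.125,-0.058,0],0,0],[[0.15,-0.07,0],0,0],[[0.175,-0.082,0],0,0],[[0.2,-0.093,0],0,0],[[0.225,-0.105,0],0,0],[[0.25,-0.117,0],0,0]], "grip_force": 60}}

```text
time: 24.25
ee_pos: [0.5782, 0.3123, 0.2699]
eef_rot: [0.924, 0.383, -0.0, -0.0]
ft_force: [-0.3, -0.2, -0.6]
width: 0.0072
grip_force: 58.4
```

Emit:
{"fn": "jog_arm", "kwargs": {"moves": [[[0.02,-0.009,0],0,0],[[0.035,-0.016,0],0,0],[[0.047,-0.022,0],0,0],[[0.055,-0.026,0],0,0],[[0.058,-0.027,0],0,0],[[0.058,-0.027,0],0,0],[[0.058,-0.027,0],0,0],[[0.058,-0.027,0],0,0]]}}

```text
time: 25.05
ee_pos: [0.6005, 0.3685, 0.2711]
eef_rot: [0.924, 0.382, 0.0, -0.0]
ft_force: [-0.8, -0.9, -0.7]
width: 0.0068
grip_force: 58.4
```

Run:
```python
from h import *
s=r.read_state();print(s["torque"],s["joint_vel"])
c=r.camera("side");t=r.camera("top")
cv2.imwrite("pics/z.png",np.hstack([cv2.resize(c["img"][90:345,180:350],(400,600),interpolation=2),cv2.resize(t["img"][90:270,140:340],(400,360),interpolation=2).copy() if 0 else np.vstack([cv2.resize(t["img"][90:270,140:340],(400,360),interpolation=2),np.zeros((240,400,3),np.uint8)])])[:,:,::-1])
for l in("stack","tray","carrier"):
  for n,k in(("side",c),("top",t)):
   for q in r.regions_of(n,l)[:1]:
        m=q["pixels"];ys,xs=np.nonzero(m);print(l,n,q["p"],xs.min(),xs.max(),ys.min(),ys.max(),px(q))
```

```text
[-0.03186955  0.22278101 -0.01075574] [ 0.00125656  0.00064213 -0.00153405  0.00039305 -0.00109033 -0.00154
 -0.00106165]
stack side 0.92 253 303 189 238 [281.6   213.504]
stack top 0.83 276 336 186 229 [306.2784 209.3952]
tray side 0.95 183 255 171 200 [215.7056 189.888 ]
tray top 0.66 181 249 143 192 [221.0816 168.1152]
carrier side 0.79 282 318 233 314 [304.6912 283.3152]
carrier top 0.37 275 337 186 230 [309.1968 206.7072]
```

View pics/z.png

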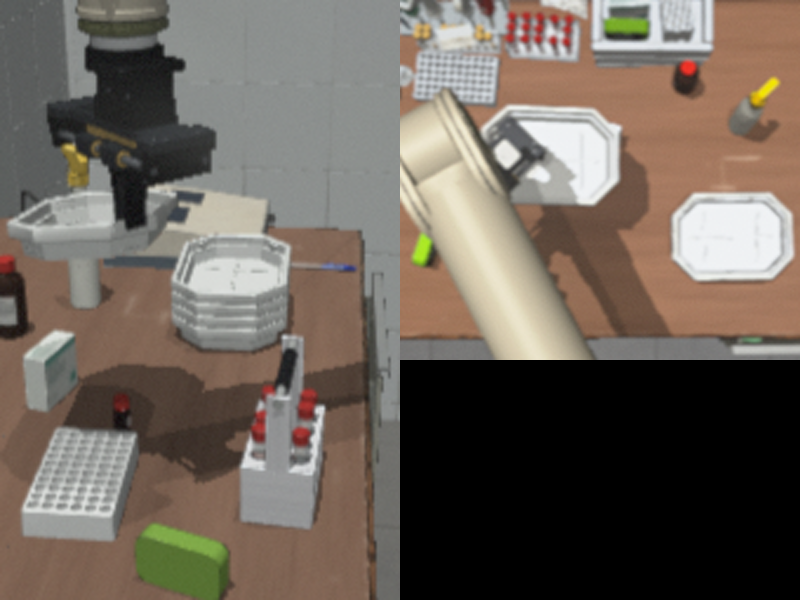

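The last picture shows the tray held out to the left, roughly level. The four lower trays are standing in place, around (230,290) on the left, and the carrier is upright at (285,470). I'll check the level numerically before handing in.

Create lev.py:
```python
from h import *
from scipy.optimize import minimize
C={n:r.camera(n) for n in("side","top")}
M={n:r.regions_of(n,"tray")[0]["pixels"].astype(np.uint8) for n in C}
s=r.read_state();e=s["ee_pos"];Rt=R.from_quat(s["eef_rot"]).as_matrix()
def oct(a,b,k,z): return [(sx*x,sy*y,z) for x,y in((a,b-k),(a-k,b)) for sx in(1,-1) for sy in(1,-1)]
P=np.array(oct(.11,.08,.04,.038)+oct(.11,.08,.04,.02)+oct(.098,.068,.036,0))-[.0872,.0572,.038]
def cost(v,full=False):
    p=R.from_euler("z",90,degrees=True).apply(P)
    p=R.from_rotvec(Rt[:,0]*v[0]+Rt[:,1]*v[1]).apply(p)+[e[0]+v[2],e[1]+v[3],e[2]+.033+v[4]]
    t=0
    for n in C:
        h=cv2.convexHull(np.array([proj(C[n],q) for q in p],np.float32))[:,0]
        pts=cv2.findNonZero(M[n])[:,0].astype(np.float32);hm=cv2.convexHull(pts)
        # hull corners of the mask lying on the predicted outline, and overlap
        w=np.zeros((384*4,512*4),np.uint8);cv2.fillConvexPoly(w,np.round(h*4+1.5).astype(int),1)
        g=np.zeros_like(w);cv2.fillConvexPoly(g,np.round(hm*4+1.5).astype(int),1)
        t+=(w!=g).sum()/16
    return t
best=min((minimize(cost,[a,0,0,0,0],method="Nelder-Mead",options=dict(initial_simplex=np.array([[a,0,0,0,0]]*6)+np.vstack([np.zeros(5),np.diag([.08,.08,.01,.01,.015])]),maxiter=250)) for a in(0,.12,-.12)),key=lambda o:o.fun)
print(np.degrees(best.x[:2]).round(1),best.x[2:].round(3),best.fun,{n:int(M[n].sum()) for n in M})
for d in range(-12,13,3): print(d,round(minimize(lambda v:cost([np.radians(d),0,*v]),[0,0,0],method="Nelder-Mead",options=dict(initial_simplex=[[0,0,0],[.01,0,0],[0,.01,0],[0,0,.015]],maxiter=80)).fun),end="; ")
```

```bash
python3 lev.py
```

```text
[9.7 4. ] [-0.001 -0.007 -0.004] 469.625 {'side': 1506, 'top': 2227}
-12 1698; -9 1560; -6 1427; -3 1290; 0 1128; 3 946; 6 780; 9 622; 12 564;
```

```bash
sed -i 's/^    return t/    return t+2e4*np.dot(v[2:4],v[2:4])*100\n/; s/t+=(w!=g).sum()\/16/D=(w!=g)\n        if n=="top": D[:, :212*4]=0\n        t+=D.sum()\/16/' lev.py; python3 lev.py
```

```text
[11.   3.4] [-0.001 -0.002 -0.003] 133.29109658662244 {'side': 1471, 'top': 2463}
-12 1486; -9 1345; -6 1194; -3 1039; 0 870; 3 687; 6 504; 9 340; 12 225;
```

The fit shows the tray drooping about 11° towards its free end, so it isn't level yet. I'll set it flat on the empty desk between the stack and the carrier (turned 90°, about (0.54,0.20)), regrip firmly while it's level, then lift again.

Emit:
{"fn": "jog_arm", "kwargs": {"moves": [[[-0.02,0.004,0],-0.1,0],[[-0.045,0.009,0],-0.24,0],[[-0.07,0.014,0],-0.38,0],[[-0.095,0.019,0],-0.52,0],[[-0.12,0.024,0],-0.66,0],[[-0.145,0.029,0],-0.8,0],[[-0.17,0.034,0],-0.94,0],[[-0.195,0.039,0],-1.08,0],[[-0.22,0.044,0],-1.22,0],[[-0.24,0.048,0],-1.36,0],[[-0.255,0.051,0],-1.47,0],[[-0.265,0.053,0],-1.57,0]]}}

```text
time: 27.05
ee_pos: [0.4497, 0.1433, 0.2711]
eef_rot: [0.382, 0.924, 0.0, 0.0]
ft_force: [0.3, 0.2, -0.1]
width: 0.007
grip_force: 58.4
```

Emit:
{"fn": "jog_arm", "kwargs": {"moves": [[[0,0,0],0,0],[[0,0,0.02],0,0],[[0,0,0.05],0,0],[[0,0,0.09],0,0],[[0,0,0.13],0,0],[[0,0,0.16],0,0],[[0,0,0.18],0,0],[[0,0,0.19],0,0],[[0,0,0.19],0,0]]}}

```text
time: 27.95
ee_pos: [0.4497, 0.1445, 0.0798]
eef_rot: [0.384, 0.923, -0.001, -0.001]
ft_force: [0.7, -0.7, -0.9]
width: 0.0072
grip_force: 58.4
```

Run:
```python
from h import *
for n in("side","top"):
    c=r.camera(n)
    for l in("tray","small_vial","carton"):
      for q in r.regions_of(n,l)[:1]:
        m=q["pixels"];ys,xs=np.nonzero(m);print(l,n,round(q["p"],2),atz(c,px(q),.03).round(3),"extent",np.array([atz(c,p,.06)[:2] for p in np.c_[xs,ys].astype(float)]).min(0).round(3),np.array([atz(c,p,.06)[:2] for p in np.c_[xs,ys].astype(float)]).max(0).round(3))
```

```text
tray side 0.77 [0.546 0.109 0.03 ] extent [0.428 0.018] [0.648 0.297]
small_vial side 0.67 [0.636 0.309 0.03 ] extent [0.608 0.307] [0.639 0.382]
carton side 0.79 [0.755 0.193 0.03 ] extent [0.689 0.15 ] [0.771 0.35 ]
tray top 0.73 [0.562 0.217 0.03 ] extent [0.429 0.119] [0.648 0.278]
carton top 0.48 [0.731 0.209 0.03 ] extent [0.71  0.172] [0.764 0.252]
```

Emit:
{"fn": "jog_arm", "kwargs": {"moves": [[[0,0,0.01],0,0],[[0,0,0.02],0,0],[[0,0,0.025],0,0],[[0,0,0.03],0,0],[[0,0,0.035],0,0],[[0,0,0.04],0,0],[[0,0,0.045],0,0],[[0,0,0.05],0,0],[[0,0,0.055],0,0],[[0,0,0.06],0,0],[[0,0,0.065],0,0]], "grip_force": 6}}

```text
time: 29.45
ee_pos: [0.4502, 0.1446, 0.0153]
eef_rot: [0.384, 0.923, 0.0, 0.0]
ft_force: [0.3, 0.2, -0.7]
width: 0.0081
grip_force: 5.9
```

Emit:
{"fn": "jog_arm", "kwargs": {"moves": [[[0,0,0.003],0,0],[[0,0,0.006],0,0],[[0,0,0.009],0,0],[[0,0,0.009],0,0]]}}

```text
time: 29.85
ee_pos: [0.4503, 0.1446, 0.0066]
eef_rot: [0.384, 0.923, 0.0, 0.0]
ft_force: [0.5, 0.2, -0.5]
width: 0.0081
grip_force: 6.0
```

Emit:
{"fn": "jog_arm", "kwargs": {"moves": [[[0,0,0.002],0,0],[[0,0,0.004],0,0],[[0,0,0.004],0,0]]}}

```text
time: 30.15
ee_pos: [0.4505, 0.1445, 0.003]
eef_rot: [0.384, 0.923, 0.0, 0.0]
ft_force: [-0.8, -0.5, 2.6]
width: 0.0078
grip_force: 6.0
```

Emit:
{"fn": "jog_arm", "kwargs": {"moves": [[[0,0,0],0,0.02],[[0,0,0],0,0.02],[[0,0,0],0,0.02],[[0,0,0],0,0.02],[[0,0,0],0,0.02],[[0,0,0],0,0.02]]}}

```text
time: 30.75
ee_pos: [0.4501, 0.1446, 0.0027]
eef_rot: [0.384, 0.923, 0.0, -0.0]
ft_force: [1.3, 0.6, -1.3]
width: 0.0202
grip_force: 0.0
```

```bash
python3 lev.py 2>&1 | head -1
```

Run:
```python
from h import *
s=r.read_state();print(s["time"],s["ee_pos"],s["ft_force"])
```

```text
[-7.6  8.6] [ 0.007  0.005 -0.049] 4625.492308701208 {'side': 1988, 'top': 1445}
30.95 [0.45012009 0.14459671 0.00273268] [-0.23355309  0.21775947 -0.86513392]
```

Emit:
{"fn": "jog_arm", "kwargs": {"moves": [[[0,0,0],0,0],[[0,0,0],0,0],[[0,0,0],0,0],[[0,0,0],0,0],[[0,0,0],0,0],[[0,0,0],0,0],[[0,0,0],0,0]], "grip_force": 60}}

```text
time: 31.65
ee_pos: [0.4502, 0.1446, 0.0027]
eef_rot: [0.384, 0.923, 0.0, -0.0]
ft_force: [-0.2, 0.7, -0.6]
width: 0.0075
grip_force: 60.0
```

Emit:
{"fn": "jog_arm", "kwargs": {"moves": [[[0,0,-0.005],0,0],[[0,0,-0.015],0,0],[[0,0,-0.03],0,0],[[0,0,-0.05],0,0],[[0,0,-0.08],0,0],[[0,0,-0.11],0,0],[[0,0,-0.15],0,0],[[0,0,-0.19],0,0],[[0,0,-0.22],0,0],[[0,0,-0.24],0,0],[[0,0,-0.25],0,0],[[0,0,-0.25],0,0]]}}

```text
time: 32.85
ee_pos: [0.4505, 0.1446, 0.254]
eef_rot: [0.384, 0.923, 0.001, 0.001]
ft_force: [0.1, 0.9, -1.6]
width: 0.0077
grip_force: 60.0
```

```bash
sed -i 's/"z",90,/"z",180,/' lev.py; python3 lev.py
```

```text
[-0.4  1.4] [ 0.001 -0.003  0.001] 648.6687950855127 {'side': 2222, 'top': 2174}
-12 1143; -9 1003; -6 875; -3 752; 0 691; 3 795; 6 917; 9 1039; 12 1179;
```

The tray is now level, to within about 1° in the fit. I'll move it further left, gently.

Emit:
{"fn": "jog_arm", "kwargs": {"moves": [[[0.003,0.004,0],0,0],[[0.01,0.014,0],0,0],[[0.02,0.029,0],0,0],[[0.032,0.047,0],0,0],[[0.044,0.065,0],0,0],[[0.056,0.083,0],0,0],[[0.067,0.1,0],0,0],[[0.076,0.113,0],0,0],[[0.082,0.122,0],0,0],[[0.085,0.127,0],0,0],[[0.085,0.127,0],0,0],[[0.085,0.127,0],0,0]]}}

```text
time: 34.25
ee_pos: [0.4804, 0.2937, 0.2528]
eef_rot: [0.384, 0.923, -0.0, 0.0]
ft_force: [0.4, -0.8, -1.7]
width: 0.0072
grip_force: 60.0
```

```bash
python3 lev.py | head -1
```

Run:
```python
from h import *
c=r.camera("side")
for l in("stack","tray","carrier","small_vial","carton","meter","well_block"):
   for q in r.regions_of("side",l)[:1]:
        ys,xs=np.nonzero(q["pixels"]);print(l,round(q["p"],2),xs.min(),xs.max(),ys.min(),ys.max())
s=r.read_state();print(s["time"],np.abs(s["joint_vel"]).max())
```

```text
[-0.1  1.6] [ 0.002 -0.004 -0.001] 197.94520216843463 {'side': 2938, 'top': 1899}
stack 0.82 253 303 192 238
carrier 0.82 282 317 234 314
carton 0.7 190 213 231 264
meter 0.75 237 277 313 345
well_block 0.81 189 238 272 319
34.85 0.0015207357479530548
```

The tray is level and still, at about 0.25 m. The stack and carrier pixel extents haven't changed, so I'm handing the job in.

```bash
python3 -c "
from bench import r
print(r.close_job())"
```

```text
the job is handed in; nothing more can be done
None
```

I handed the job in at about 35 s: the carrier stands upright on the open desk, the lower four trays look unmoved, and the top tray is held level to within about 2° and still, left of the stack and about 25 cm up. The first grip missed the handle. The tray also drooped about 11° after the peel, so I set it flat on the empty desk once and regripped it.

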